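# Seat the adapter plate in the plate mixer

### The job

Slide the loose aluminium adapter plate along the mixer's deck into its bay, so that its leading edge goes under the lip of the sprung clamping bar; push it back against the bar and press its ribbed end down until the whole plate sits level and flush in the bay, held by the bar. Do not force the plate, and leave the other things on the bench alone.

Things in the scene. Friction and masses are not known exactly. Their poses are not given: they have to be found in the camera images.
- mixer: Plate mixer: fixed low white box with a grey deck on top. Origin on the bench below the middle of the bay's entry edge; x runs along the deck into the bay, z up. Deck at z = 70 mm, x = -200 to 170, y = -120 to 70 mm. The bay is a recess 10 mm deep in it (floor z = 60 mm), x = 0 to 125, y = -43 to 43 mm, upright walls.
- bay (a point): Where the underside centre of the seated plate belongs: on the bay floor, 50 mm past the entry edge, on the bay's centre line; axes as the mixer's.
- fence (a point): Middle of the inner face, at deck level, of a straight steel guide fence, 295 mm long (mixer x = -195 to 100), 8 mm thick, 10 mm high, standing on the deck. Its inner face (mixer y = 43 mm) is in line with the bay's +y wall.
- bar (a joint): Sprung steel clamping bar across the far end of the bay. 0 = at rest, its face 96 mm past the entry edge; grows in m as it is pushed back along mixer +x, to 0.012 at most. About 5 N to start it, 0.35 N more per mm. About 0.004 with the plate seated.
- bar_face (a point): Centre of the bar's face, 5 mm above the bay floor; the plate's leading edge pushes on it. The bar is 82 mm wide. A lip overhangs 5 mm in front of the face, underside 13.5 mm and top 17.5 mm above the bay floor: the plate gets under it only with its leading edge dropped into the bay.
- plate: Loose aluminium adapter plate, 100 (x) x 80 (y) x 10 mm, about 0.3 kg, starts flat on the deck ahead of the bay. Origin: centre of its underside, z up. The +x end, with small dark dimples, is the leading edge. A thumb rib stands on top, 8 mm high, x = -20 to -10 mm, 50 mm wide; behind it a flat margin (x = -50 to -20 mm) to push and press on.
- well_plates: Bystander: stack of five clear well plates with pink filling, 85 x 127 x 75 mm. Origin under its centre.
- flask: Bystander: conical glass flask, 84 mm wide, 120 mm high. Origin under its centre.
- reagent: Bystander: reagent bottle with blue cap, 70 mm wide, 150 mm high. Origin under its centre.
- tip_box: Bystander: blue tip box with clear lid, 87 x 122 x 62 mm. Origin under its centre.
Mind the look-alikes: they are no part of the job. Of the things shaped like the plate, the aluminium one is meant.

How it is judged:
By the outcome, as a careful person would: the job done as asked, in the order asked, and still so for the second after the job is handed in, with the robot touching nothing.
It also fails if it takes over 58 s, if anything falls off the work surface, if the arm or the gripper's body presses on something with over 40 N, if the wrist force passes 120 N, or if a joint passes its speed limit or range.

### The arm

A 6-joint arm with a two-finger parallel gripper is mounted at the origin on the work surface. World frame = base frame: x ahead of the robot, y to its left, z up, the work surface at z = 0. Lengths are in mm, angles in degrees, forces in N, time in s.
With the tool pointing down it reaches from about 300 to 850 mm from the base axis. Payload 4.2 kg.
Tool frame: the origin (TCP) lies midway between the tips of the shut fingers; the grasp point (between the pads) lies 19 mm behind it; z points along the fingers, y is the line along which they close (so a half turn about z gives the same grasp; the last joint's range is limited). The gripper opens to 91 mm and grips with 3 to 60 N. Pads are 32 mm wide; open, the fingers measure 118 mm over their backs; the gripper's body (76 mm by 178 mm) begins 60 mm behind the grasp point.
Start: joints at [-77.12, 18.312, 89.639, -0, 72.044, -1.146], TCP at [139.361, -557.873, 213.976] pointing down, gripper open.
Joint ranges: [-177.97, 177.97], [-48.28, 115.42], [12.27, 149.76], [-77.06, 257.06], [2.81, 150.46], [-146.56, 146.56]. Speed limits (degrees/s): [147.25, 147.25, 180, 180, 180, 180].

### API

Orientations are given as [roll, pitch, yaw] about the fixed x, y, z axes, in that order (R = Rz(yaw) Ry(pitch) Rx(roll)).
In Python, from workcell import state, grab_frame, camera_model, workorder gives the robot as it stands.
- The arm moves only by the tool carry_out, never from a script. Its argument "commands" is a list of rows, each a list of 7 numbers: the turn, a rotation vector about the tool's x, y, z in degrees, then the shift along the tool's x, y, z in mm, then the opening, from -1 (shut) to 1 (fully open). In form: [[ax, ay, az, dx, dy, dz, hand], ...]. A call has 1 to 20 rows; each row is the pose to reach, as a shift and turn from the pose commanded when the call began, along the tool's axes at that moment; what a row does not reach only later rows make up. A row lasts 1/10 s, in which the tool goes at most 50 mm and 8.59 degrees, less where a joint would pass 70% of its speed; a pose out of reach is approached as far as the arm can. A call with a gripper value outside its range is refused whole. The fingers move at their own pace and stop on an object; "force" is the grip in N (left out, the last holds). Time passes only in rows, so rows that repeat a pose let the fingers close. It gives the time, the measured TCP pose, the force, the opening and the grip force at its end, in the units of the state.
- state(): the state, without advancing time (a new reading comes with each control period).
- grab_frame(name): name is "scene" or "top"; returns the picture (420x560x3 uint8, red, green, blue); there is no depth.
- camera_model(name): a dict with "fx", "fy", "cx", "cy" (pixels), "dist" ([k1, k2, p1, p2, k3] as OpenCV has them; the pictures are not rectified), "origin" and "rotation" of the camera in the world. Camera axes: x right, y up, looking along -z (the intrinsics and any distortion apply to the point x, -y, -z); pixel columns grow to the right and rows downward; lengths in mm; the calibration is good to about 2 mm. A picture is of the moment at which its call begins. camera_model takes no time and is no camera call.
- workorder.job_done(): hands the job in; it is judged then, once.
The state is a dict: "time_s": time; "qpos": joint angles; "qvel": joint speeds; "effort": joint torques, N m; "ee_pos": TCP position; "ee_rot": TCP orientation; "force": force on the tool from outside, world axes, zero at the start; "torque": the same for the moment, N m; "gripper_width": finger opening in mm; "gripper_force": force on a finger pad.
Only numpy, scipy, OpenCV 4.12 (cv2) and the standard library are available. Lean on these libraries where they do the work, as an engineer would, in place of code of your own. Each camera call takes 0.05 s, during which the arm holds its last target. There are 200 camera calls.

## Working session

There is one attempt and no reset: what is moved stays moved. The work goes in short steps, Python scripts to look and compute and a tool call to move; the robot and the scene stay as the last step left them, time stands still between calls to the robot, and variables do not carry over. Pictures are saved under pics/ and viewed, at most 10 in all, crops included, and the job is handed in when it is done.

Besides the shell and the picture viewer there is one more tool, called as name(argument=value, ...), one argument or row to a line, values as JSON. carry_out: Moves the arm, as the interface text tells. Its arguments: {"type":"object","properties":{"commands":{"type":"array"},"force":{"type":"number"}},"required":["commands"]}

```bash
mkdir -p pics; ls
python3 - <<'E'
from workcell import state, grab_frame, camera_model
import cv2
for n in ("scene","top"):
    f=grab_frame(n); cv2.imwrite(f"pics/{n}0.png",f[:,:,::-1]); print(camera_model(n))
print(state())
E
```

```text
pics
{'fx': 521.5917982667839, 'fy': 521.5917982667839, 'cx': 283.0775169936144, 'cy': 216.07937608172585, 'dist': array([-0.11438824,  0.        ,  0.        ,  0.        ,  0.        ]), 'origin': array([1299.66772888, -580.98117927,  982.75370297]), 'rotation': array([44.00204825,  1.17481378, 47.09344648])}
{'fx': 440.05055828975753, 'fy': 440.05055828975753, 'cx': 270.1555529160584, 'cy': 214.24093199255967, 'dist': array([-0.0854903,  0.       ,  0.       ,  0.       ,  0.       ]), 'origin': array([ 549.25623245,  -11.90837836, 1265.79534432]), 'rotation': array([  3.05603335,  -0.37891171, -91.23487058])}
{'time_s': 0.1, 'qpos': array([-7.71189915e+01,  1.83466840e+01,  8.96993876e+01,  8.09849020e-04,
        7.20417104e+01, -1.14805063e+00]), 'qvel': array([-0.08946017, -0.06896088, -0.17123565,  0.05678844,  0.004411  ,
        0.02051314]), 'effort': array([ 2.77847982e-05, -4.13332307e+01, -2.32509631e+01,  7.28748646e-02,
        4.21475410e-02, -5.49319975e-05]), 'ee_pos': array([ 139.27420513, -557.42405961,  213.21750164]), 'ee_rot': array([-1.79912251e+02, -2.52864862e-03,  1.40288069e+01]), 'force': array([ 0.93394648,  0.11704109, -0.3542677 ]), 'torque': array([-0.00681093, -0.01657157,  0.03074294]), 'gripper_force': 0.0, 'gripper_width': 91.05762906535813}
```

View pics/scene0.png

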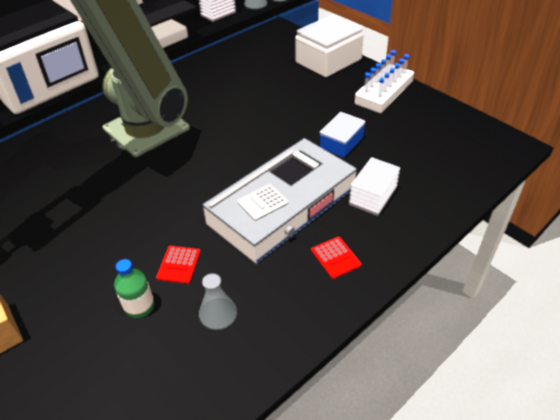

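View pics/top0.png

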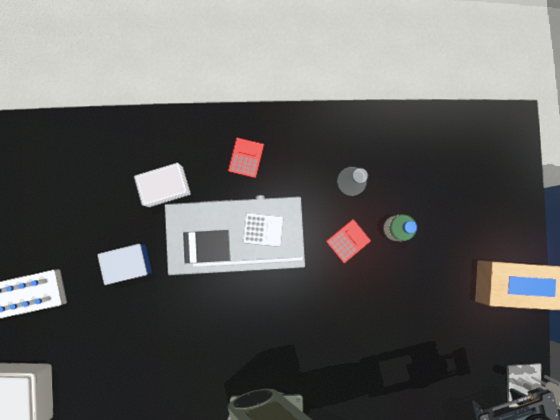

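The scene view shows the mixer around (280,195) with the aluminium plate at (263,200). The two red plates are decoys. In the top view the deck spans (166–304, 198–275), the plate is at (263,229), the bay at (212,247), the bar at (193,247), and the fence runs along the bottom edge at row 262. I'll zoom in on both views.

Run:
```python
import cv2
a=cv2.imread("pics/top0.png")[185:290,155:315]; cv2.imwrite("pics/topz.png",cv2.resize(a,None,fx=5,fy=5,interpolation=cv2.INTER_CUBIC))
a=cv2.imread("pics/scene0.png")[135:265,200:360]; cv2.imwrite("pics/scenez.png",cv2.resize(a,None,fx=4.5,fy=4.5,interpolation=cv2.INTER_CUBIC))
```

```text
(no output)
```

View pics/topz.png

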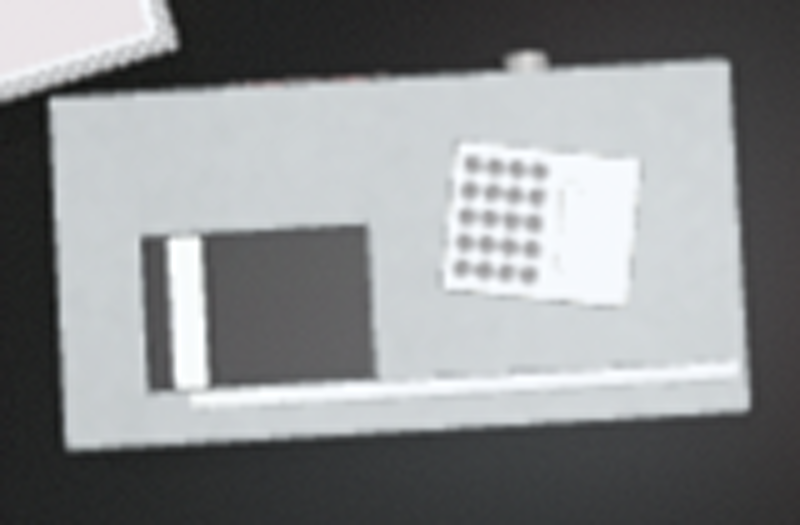

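View pics/scenez.png

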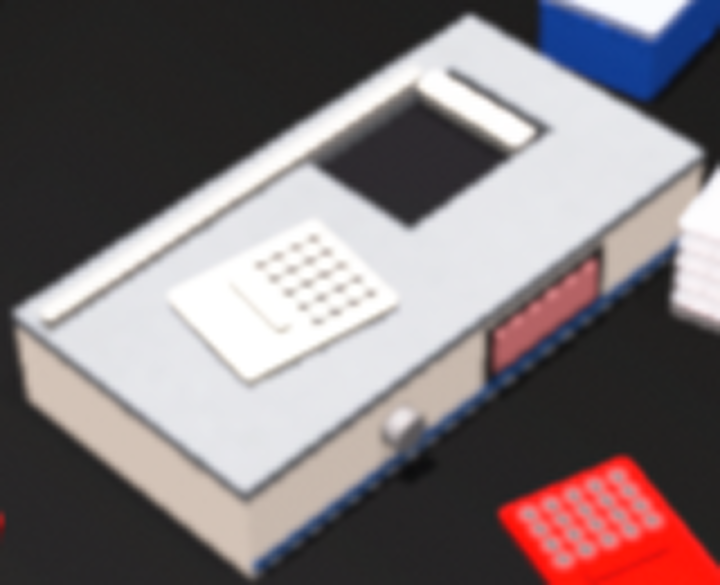

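The zooms give clear corners for the deck, the bay entry and the plate, which is yawed about 6° to the mixer with dimples facing the bay. I'll triangulate them and fit poses.

```bash
cat > h.py <<'E'
import numpy as np, cv2
from workcell import camera_model
from scipy.spatial.transform import Rotation as R
from scipy.optimize import least_squares
def cam(n):
    c=camera_model(n); Rw=R.from_euler('xyz',c['rotation'],degrees=True).as_matrix()
    Rcv=np.diag([1,-1,-1])@Rw.T
    K=np.array([[c['fx'],0,c['cx']],[0,c['fy'],c['cy']],[0,0,1]])
    return K,c['dist'],Rcv,-Rcv@c['origin']
C={n:cam(n) for n in("top","scene")}
def proj(n,P):
    K,d,Rc,t=C[n]; return cv2.projectPoints(np.asarray(P,float).reshape(-1,1,3),cv2.Rodrigues(Rc)[0],t,K,d)[0][:,0]
def tri(pt,ps):
    u=[cv2.undistortPoints(np.array(p,float).reshape(-1,1,2),C[n][0],C[n][1])[:,0].T for n,p in(("top",pt),("scene",ps))]
    M=[np.c_[C[n][2],C[n][3]] for n in("top","scene")]
    X=cv2.triangulatePoints(M[0],M[1],*u); return (X[:3]/X[3]).T
zt=lambda p:np.array([155,185])+(np.array(p)+.5)/5-.5
zs=lambda p:np.array([200,135])+(np.array(p)+.5)/4.5-.5
def fit(model,pt,ps,x0):
    def f(x):
        W=R.from_euler('z',x[3],degrees=True).apply(model)+x[:3]
        return np.r_[proj("top",W)-pt,proj("scene",W)-ps].ravel()
    r=least_squares(f,x0,x_scale=[10,10,10,1]); return r.x,np.sqrt(np.mean(r.fun**2))
E
python3 - <<'E'
from h import *
np.set_printoptions(precision=1,suppress=True)
mm=np.array([[170,70,70],[170,-120,70],[-200,-120,70],[-200,70,70],[0,43,70],[0,-43,70.]])
mt=zt([(66,451),(48,98),(730,60),(750,411),(376,378),(368,225)]); ms=zs([(470,13),(703,153),(247,495),(15,313),(312,163),(410,227)])
pm=np.array([[50,40,10],[50,-40,10],[-50,-40,10],[-50,40,10.]])
pt=zt([(444,290),(457,142),(640,158),(628,305)]); ps=zs([(313,220),(398,300),(248,382),(168,298)])
print(tri(mt,ms)); print(tri(pt,ps))
m,e=fit(mm,mt,ms,[500,0,0,90]); print(m,e)
p,e=fit(pm,pt,ps,[500,0,70,90]); print(p,e)
rel=R.from_euler('z',-m[3],degrees=True).apply(p[:3]-m[:3]); print(rel,p[3]-m[3])
E
```

```text
[[ 454.5  260.3   70.2]
 [ 646.1  267.6   67.9]
 [ 660.3 -104.5   68.1]
 [ 468.9 -110.7   68.4]
 [ 491.3   91.8   69.6]
 [ 573.9   94.1   71.3]]
[[537.7  52.8  79.3]
 [617.4  44.3  77.3]
 [606.4 -54.9  75.9]
 [527.5 -46.1  77.3]]
[532.3  92.4  -0.5  92.1] 0.5086056588263903
[572.3  -0.9  67.4  83.9] 0.19910698532725932
[-94.7 -36.5  67.9] -8.219810062972172
```

The heights match: deck about 69, plate top about 78. I plan to grip the thumb rib with the fingers closing along the plate's x, slide and align the plate, release so the nose drops, then push from behind the rib and press.

```bash
cat >> h.py <<'E'
def mv(c,t):
    """c,t: (x,y,z,yaw) commanded / target, tool down -> az,dx,dy,dz in tool axes"""
    a=np.radians(c[3]); d=np.subtract(t[:3],c[:3])
    return np.round([c[3]-t[3], d[0]*np.cos(a)+d[1]*np.sin(a), d[0]*np.sin(a)-d[1]*np.cos(a), -d[2]],2)
E
python3 - <<'E'
from h import *
from workcell import state
print(mv((139.36,-557.87,213.98,14.03),(570.7,-15.8,110,-6.1)))
E
```

```text
[  20.13  549.89 -421.33  103.98]
```

carry_out(
  commands=[
    [0, 0, 20.1, 550, -421.3, 0, -0.3],
    [0, 0, 20.1, 550, -421.3, 0, -0.3],
    [0, 0, 20.1, 550, -421.3, 0, -0.3],
    [0, 0, 20.1, 550, -421.3, 0, -0.3],
    [0, 0, 20.1, 550, -421.3, 0, -0.3],
    [0, 0, 20.1, 550, -421.3, 0, -0.3],
    [0, 0, 20.1, 550, -421.3, 0, -0.3],
    [0, 0, 20.1, 550, -421.3, 0, -0.3],
    [0, 0, 20.1, 550, -421.3, 0, -0.3],
    [0, 0, 20.1, 550, -421.3, 0, -0.3],
    [0, 0, 20.1, 550, -421.3, 0, -0.3],
    [0, 0, 20.1, 550, -421.3, 0, -0.3],
    [0, 0, 20.1, 550, -421.3, 0, -0.3],
    [0, 0, 20.1, 550, -421.3, 0, -0.3],
    [0, 0, 20.1, 550, -421.3, 0, -0.3],
    [0, 0, 20.1, 550, -421.3, 0, -0.3],
    [0, 0, 20.1, 550, -421.3, 60, -0.3],
    [0, 0, 20.1, 550, -421.3, 104, -0.3],
    [0, 0, 20.1, 550, -421.3, 104, -0.3],
    [0, 0, 20.1, 550, -421.3, 104, -0.3],
  ],
)

```text
time_s: 2.1
ee_pos: [570.0, -16.9, 109.8]
ee_rot: [180.0, 0.1, -6.2]
force: [-0.0, -1.1, 0.6]
gripper_width: 32.0
gripper_force: 0.0
```

Run:
```python
from h import *
from workcell import state,grab_frame
s=state();print({k:np.round(s[k],2) for k in('time_s','ee_pos','ee_rot','force','gripper_width')})
f=grab_frame("scene")[:,:,::-1]; f2=grab_frame("top")[:,:,::-1]
a=cv2.resize(f[115:265,200:360],None,fx=4,fy=4,interpolation=cv2.INTER_CUBIC)
cv2.imwrite("pics/scene1.png",a)
```

```text
{'time_s': np.float64(2.1), 'ee_pos': array([569.96, -16.89, 109.84]), 'ee_rot': array([ 1.7998e+02,  1.2000e-01, -6.1600e+00]), 'force': array([-0.05, -1.09,  0.63]), 'gripper_width': np.float64(32.02)}
```

View pics/scene1.png

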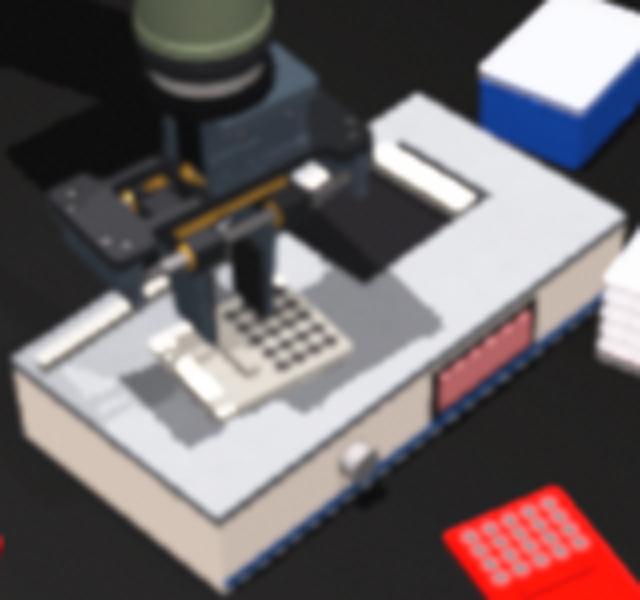

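The fingers straddle the rib at about (225,340) in the crop. I'll descend gently.

carry_out(
  commands=[
    [0, 0, 0, 0, 0, 12, -0.3],
    [0, 0, 0, 0, 0, 24, -0.3],
    [0, 0, 0, 0, 0, 25, -0.3],
    [0, 0, 0, 0, 0, 26, -0.3],
    [0, 0, 0, 0, 0, 27, -0.3],
    [0, 0, 0, 0, 0, 27.5, -0.3],
    [0, 0, 0, 0, 0, 28, -0.3],
    [0, 0, 0, 0, 0, 28.5, -0.3],
    [0, 0, 0, 0, 0, 28.5, -0.3],
  ],
)

```text
time_s: 3.1
ee_pos: [570.9, -15.9, 81.5]
ee_rot: [180.0, -0.0, -6.1]
force: [1.4, -0.1, 0.1]
gripper_width: 32.0
gripper_force: 0.0
```

carry_out(
  commands=[
    [0, 0, 0, 0, 0, 0, -0.7],
    [0, 0, 0, 0, 0, 0, -1],
    [0, 0, 0, 0, 0, 0, -1],
    [0, 0, 0, 0, 0, 0, -1],
    [0, 0, 0, 0, 0, 0, -1],
    [0, 0, 0, 0, 0, 0, -1],
  ],
  force=10,
)

```text
time_s: 3.7
ee_pos: [570.9, -15.9, 81.5]
ee_rot: [180.0, -0.0, -6.1]
force: [0.6, 0.1, 0.6]
gripper_width: 10.0
gripper_force: 10.0
```

Run:
```python
from h import *
m=(532.3,92.4,92.1)
def w(x,y): 
    p=R.from_euler('z',m[2],degrees=True).apply([x,y,0]); return p[0]+m[0],p[1]+m[1]
c=(570.9,-15.9,81.5,-6.1)
# plate centre targets (mixer): rib at -15; stage1 align at cx=-70,y=0.5 ; stage2 cx=+8
for cx in (-75,10):
    X,Y=w(cx-15,0.5); t=(X,Y,81.5,2.1); print(np.round(t,1),mv(c,t)); c=t
```

```text
[535.1   2.4  81.5   2.1] [ -8.2  -37.55 -14.43  -0.  ]
[532.   87.4  81.5   2.1] [  0.  -0. -85.  -0.]
```

The rib is gripped (10.0 mm). Next I slide and align to the bay line.

carry_out(
  commands=[
    [0, 0, -1.6, -7.5, -2.9, 0, -1],
    [0, 0, -3.3, -15, -5.8, 0, -1],
    [0, 0, -4.9, -22.5, -8.6, 0, -1],
    [0, 0, -6.6, -30, -11.5, 0, -1],
    [0, 0, -8.2, -37.5, -14.4, 0, -1],
    [0, 0, -8.2, -37.5, -14.4, 0, -1],
    [0, 0, -8.2, -37.5, -14.4, 0, -1],
    [0, 0, -8.2, -37.5, -14.4, 0, -1],
  ],
)

```text
time_s: 4.5
ee_pos: [534.4, 2.7, 81.5]
ee_rot: [-180.0, 0.1, 2.1]
force: [-2.3, 1.0, 2.8]
gripper_width: 9.8
gripper_force: 10.0
```

Run:
```python
from h import *
from workcell import grab_frame
f=grab_frame("scene")[:,:,::-1]; t=grab_frame("top")[:,:,::-1]
cv2.imwrite("pics/s2raw.png",f);cv2.imwrite("pics/t2raw.png",t)
a=cv2.resize(f[135:265,200:360],None,fx=4.5,fy=4.5,interpolation=cv2.INTER_CUBIC)
cv2.imwrite("pics/scene2.png",a)
```

```text
(no output)
```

View pics/scene2.png

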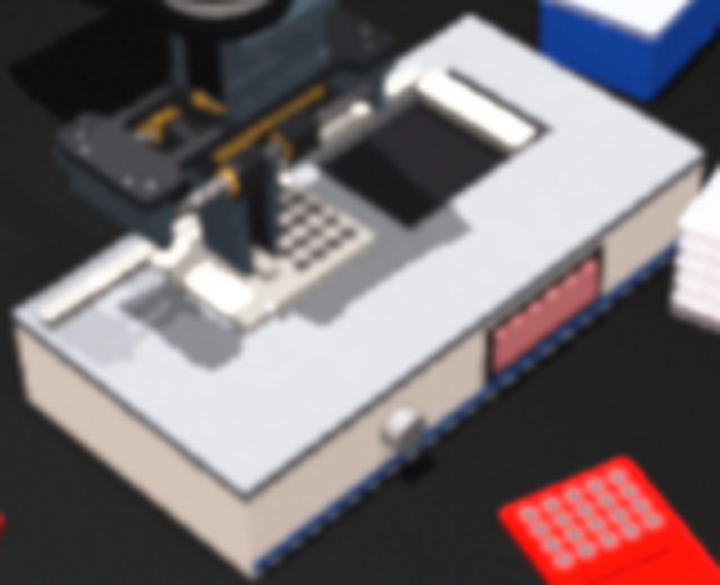

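The plate is near the fence line: its near edge runs from (247,328) to (378,236) in the crop, with the bay entry corner at (410,227). I'll put numbers on that.

Run:
```python
from h import *
np.set_printoptions(precision=1,suppress=True)
def back(n,p,z):
    K,d,Rc,t=C[n]; u=cv2.undistortPoints(np.array(p,float).reshape(-1,1,2),K,d)[:,0]
    r=np.c_[u,np.ones(len(u))]@Rc; o=-Rc.T@t; return o+r*((z-o[2])/r[:,2])[:,None]
tom=lambda W:R.from_euler('z',-92.1,degrees=True).apply(W-[532.3,92.4,0])
print(tom(back("scene",zs([(378,236),(247,328)]),79)))
print(tom(back("scene",zs([(410,227),(312,163),(15,313),(247,495),(703,153)]),69)), "bay entry -y,+y; deck corners")
```

```text
[[ -23.2  -40.2   79. ]
 [-124.7  -40.6   79. ]]
[[   2.4  -40.3   69. ]
 [   2.3   40.7   69. ]
 [-200.1   69.6   69. ]
 [-201.1 -122.1   69. ]
 [ 169.  -120.4   69. ]] bay entry -y,+y; deck corners
```

Aligned: plate centre is at y about −0.4 and yaw about 0.2°. I'll slide it until its centre is just past the entry edge.

carry_out(
  commands=[
    [0, 0, 0, 0, -8, 0, -1],
    [0, 0, 0, 0, -16, 0, -1],
    [0, 0, 0, 0, -24, 0, -1],
    [0, 0, 0, 0, -32, 0, -1],
    [0, 0, 0, 0, -40, 0, -1],
    [0, 0, 0, 0, -48, 0, -1],
    [0, 0, 0, 0, -56, 0, -1],
    [0, 0, 0, 0, -64, 0, -1],
    [0, 0, 0, 0, -72, 0, -1],
    [0, 0, 0, 0, -80, 0, -1],
    [0, 0, 0, 0, -87, 0, -1],
    [0, 0, 0, 0, -87, 0, -1],
    [0, 0, 0, 0, -87, 0, -1],
  ],
)

```text
time_s: 5.9
ee_pos: [531.9, 90.4, 81.4]
ee_rot: [-179.9, -0.0, 2.1]
force: [-0.1, 1.9, 0.4]
gripper_width: 9.6
gripper_force: 10.0
```

Release with the fingers loosely astride the rib, and lift slightly so the nose can drop.

carry_out(
  commands=[
    [0, 0, 0, 0, 0, -0.5, -0.65],
    [0, 0, 0, 0, 0, -1.5, -0.65],
    [0, 0, 0, 0, 0, -3, -0.65],
    [0, 0, 0, 0, 0, -5, -0.65],
    [0, 0, 0, 0, 0, -5, -0.65],
    [0, 0, 0, 0, 0, -5, -0.65],
    [0, 0, 0, 0, 0, -5, -0.65],
  ],
)

```text
time_s: 6.6
ee_pos: [531.8, 89.3, 86.4]
ee_rot: [180.0, 0.0, 2.1]
force: [-0.0, -0.7, 0.4]
gripper_width: 15.9
gripper_force: 0.0
```

Run:
```python
from h import *
from workcell import grab_frame
f=grab_frame("scene")[:,:,::-1]; t=grab_frame("top")[:,:,::-1]
cv2.imwrite("pics/s3raw.png",f)
a=cv2.resize(f[135:235,230:350],None,fx=6,fy=6,interpolation=cv2.INTER_CUBIC)
cv2.imwrite("pics/scene3.png",a)
```

```text
(no output)
```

View pics/scene3.png

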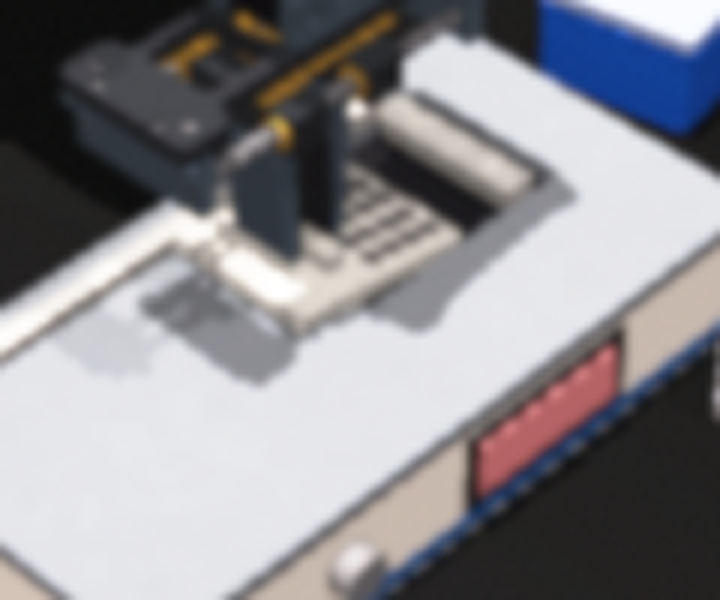

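The nose is in the bay (front corner at (465,235) in the crop) and the rear is tilted up. I'll push forward with the rear finger on the rib, lowering gradually.

carry_out(
  commands=[
    [0, 0, 0, 0, -3, 0, -0.65],
    [0, 0, 0, 0, -6, 0.4, -0.65],
    [0, 0, 0, 0, -9, 0.8, -0.65],
    [0, 0, 0, 0, -12, 1.2, -0.65],
    [0, 0, 0, 0, -15, 1.6, -0.65],
    [0, 0, 0, 0, -18, 2.1, -0.65],
    [0, 0, 0, 0, -20.5, 2.6, -0.65],
    [0, 0, 0, 0, -23, 3.1, -0.65],
    [0, 0, 0, 0, -25.5, 3.6, -0.65],
    [0, 0, 0, 0, -28, 4, -0.65],
    [0, 0, 0, 0, -28, 4, -0.65],
  ],
)

```text
time_s: 7.8
ee_pos: [530.9, 117.8, 82.4]
ee_rot: [-180.0, -0.0, 2.1]
force: [0.6, -0.9, 0.3]
gripper_width: 16.0
gripper_force: 0.4
```

carry_out(
  commands=[
    [0, 0, 0, 0, -1.5, 0.3, -0.65],
    [0, 0, 0, 0, -3, 0.6, -0.65],
    [0, 0, 0, 0, -4.5, 1, -0.65],
    [0, 0, 0, 0, -6, 1, -0.65],
    [0, 0, 0, 0, -7, 1, -0.65],
    [0, 0, 0, 0, -8, 1, -0.65],
    [0, 0, 0, 0, -8, 1, -0.65],
  ],
)

```text
time_s: 8.5
ee_pos: [530.3, 125.3, 81.2]
ee_rot: [180.0, 0.0, 2.1]
force: [-0.8, -2.0, -0.3]
gripper_width: 15.9
gripper_force: 1.2
```

Run:
```python
from h import *
from workcell import grab_frame,state
s=state(); print(np.round(s['ee_pos'],2),np.round(s['force'],2))
f=grab_frame("scene")[:,:,::-1]
a=cv2.resize(f[135:235,230:350],None,fx=6,fy=6,interpolation=cv2.INTER_CUBIC)
cv2.imwrite("pics/scene4.png",a)
```

```text
[530.33 125.26  81.19] [-0.81 -1.99 -0.34]
```

View pics/scene4.png

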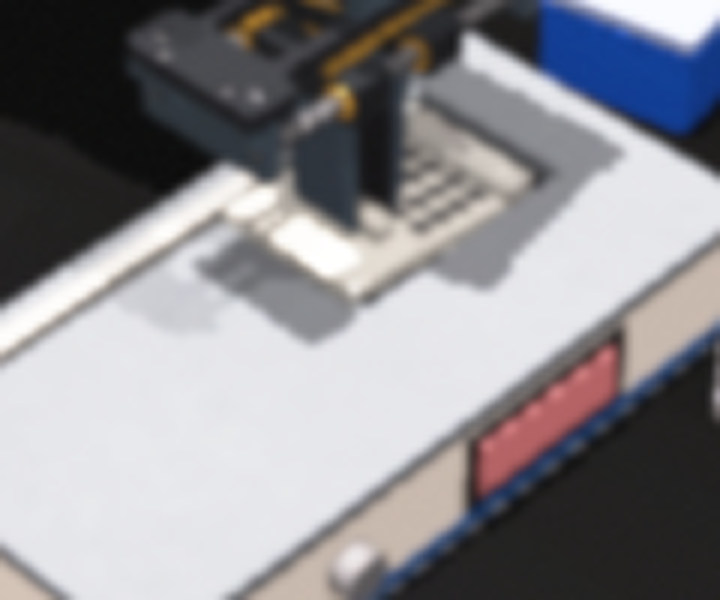

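The nose is at the lip (corner about (530,190) in the crop) and the plate is still tilted. Push on against the sprung bar in small steps.

carry_out(
  commands=[
    [0, 0, 0, 0, -1, 0, -0.65],
    [0, 0, 0, 0, -2, 0, -0.65],
    [0, 0, 0, 0, -2.5, 0, -0.65],
    [0, 0, 0, 0, -3, 0, -0.65],
    [0, 0, 0, 0, -3.5, 0, -0.65],
    [0, 0, 0, 0, -4, 0, -0.65],
    [0, 0, 0, 0, -4, 0, -0.65],
  ],
)

```text
time_s: 9.25
ee_pos: [530.2, 128.0, 81.1]
ee_rot: [179.9, 0.0, 2.2]
force: [0.8, -6.2, -0.2]
gripper_width: 16.1
gripper_force: 3.2
```

carry_out(
  commands=[
    [0, 0, 0, 0, -0.5, 0, -0.65],
    [0, 0, 0, 0, -1, 0, -0.65],
    [0, 0, 0, 0, -1.5, 0, -0.65],
    [0, 0, 0, 0, -2, 0, -0.65],
    [0, 0, 0, 0, -2.5, 0, -0.65],
    [0, 0, 0, 0, -3, 0, -0.65],
    [0, 0, 0, 0, -3, 0, -0.65],
  ],
)

```text
time_s: 9.95
ee_pos: [530.1, 130.7, 81.1]
ee_rot: [179.8, 0.0, 2.2]
force: [1.0, -7.3, -0.8]
gripper_width: 16.2
gripper_force: 3.7
```

carry_out(
  commands=[
    [0, 0, 0, 0, -0.5, 0, -0.65],
    [0, 0, 0, 0, -1, 0, -0.65],
    [0, 0, 0, 0, -1.5, 0, -0.65],
    [0, 0, 0, 0, -2, 0, -0.65],
    [0, 0, 0, 0, -2.5, 0, -0.65],
    [0, 0, 0, 0, -2.5, 0.7, -0.65],
    [0, 0, 0, 0, -2.5, 1.4, -0.65],
    [0, 0, 0, 0, -2.5, 2.1, -0.65],
    [0, 0, 0, 0, -2.5, 2.1, -0.65],
  ],
)

```text
time_s: 10.85
ee_pos: [530.0, 132.6, 78.9]
ee_rot: [179.8, 0.0, 2.2]
force: [2.0, -8.1, 0.9]
gripper_width: 15.7
gripper_force: 4.6
```

carry_out(
  commands=[
    [0, 0, 0, 0, 0, 0.7, -0.65],
    [0, 0, 0, 0, 0, 1.4, -0.65],
    [0, 0, 0, 0, 0, 2, -0.65],
    [0, 0, 0, 0, 0, 2.6, -0.65],
    [0, 0, 0, 0, 0, 2.6, -0.65],
  ],
)

```text
time_s: 11.35
ee_pos: [530.1, 132.3, 76.4]
ee_rot: [179.7, 0.0, 2.2]
force: [1.1, -11.4, 0.5]
gripper_width: 16.0
gripper_force: 5.2
```

carry_out(
  commands=[
    [0, 0, 0, 0, 0, 0.6, -0.65],
    [0, 0, 0, 0, 0, 1.2, -0.65],
    [0, 0, 0, 0, 0, 1.8, -0.65],
    [0, 0, 0, 0, 0, 1.8, -0.65],
  ],
)

```text
time_s: 11.75
ee_pos: [530.1, 132.1, 74.6]
ee_rot: [179.7, 0.0, 2.2]
force: [0.9, -10.7, 0.5]
gripper_width: 16.0
gripper_force: 5.5
```

Run:
```python
from h import *
from workcell import grab_frame,state
f=grab_frame("scene")[:,:,::-1]
a=cv2.resize(f[135:235,230:350],None,fx=6,fy=6,interpolation=cv2.INTER_CUBIC)
cv2.imwrite("pics/scene5.png",a)
```

```text
(no output)
```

View pics/scene5.png

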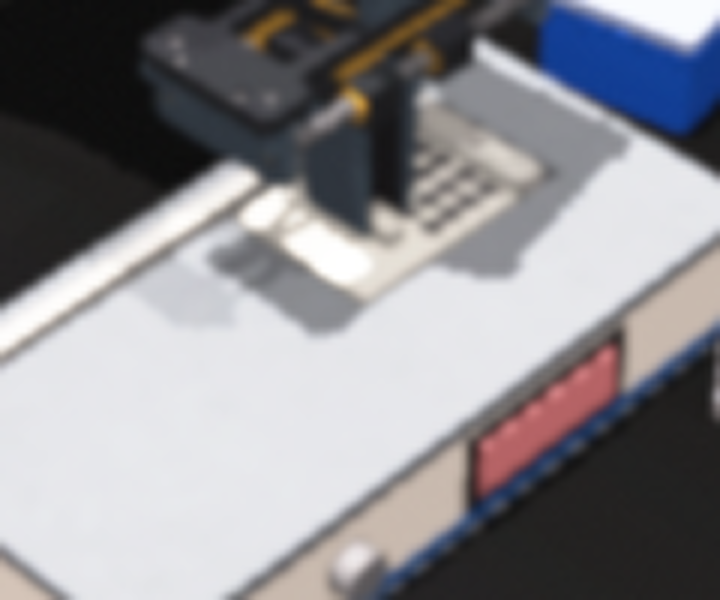

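The rear thickness of the plate is no longer visible above the deck, so it is going in. Continue pressing down until there is contact.

carry_out(
  commands=[
    [0, 0, 0, 0, 0, 0.7, -0.65],
    [0, 0, 0, 0, 0, 1.4, -0.65],
    [0, 0, 0, 0, 0, 2, -0.65],
    [0, 0, 0, 0, 0, 2.5, -0.65],
    [0, 0, 0, 0, 0, 3, -0.65],
    [0, 0, 0, 0, 0, 3.5, -0.65],
    [0, 0, 0, 0, 0, 3.5, -0.65],
  ],
)

```text
time_s: 12.5
ee_pos: [530.6, 132.0, 72.4]
ee_rot: [179.7, -0.0, 2.2]
force: [0.1, -12.0, 7.2]
gripper_width: 16.3
gripper_force: 6.0
```

Contact now at about 7 N, with the rear still about 2 mm high. I'll ease the forward push slightly and press gently on.

carry_out(
  commands=[
    [0, 0, 0, 0, 0.7, 0, -0.65],
    [0, 0, 0, 0, 1.4, 0, -0.65],
    [0, 0, 0, 0, 1.4, 0.5, -0.65],
    [0, 0, 0, 0, 1.4, 1, -0.65],
    [0, 0, 0, 0, 1.4, 1.5, -0.65],
    [0, 0, 0, 0, 1.4, 1.5, -0.65],
  ],
)

```text
time_s: 13.1
ee_pos: [530.7, 131.9, 70.5]
ee_rot: [179.8, -0.1, 2.2]
force: [0.0, -8.3, 4.3]
gripper_width: 16.2
gripper_force: 3.8
```

carry_out(
  commands=[
    [0, 0, 0, 0, 0.5, 0.5, -0.65],
    [0, 0, 0, 0, 0.5, 1, -0.65],
    [0, 0, 0, 0, 0.5, 1.5, -0.65],
    [0, 0, 0, 0, 0.5, 2, -0.65],
    [0, 0, 0, 0, 0.5, 2, -0.65],
  ],
)

```text
time_s: 13.6
ee_pos: [530.8, 131.9, 70.3]
ee_rot: [179.9, -0.1, 2.2]
force: [-2.7, -6.0, 15.1]
gripper_width: 16.1
gripper_force: 9.5
```

Firm stop at z = 70.3, flush. Ease off, let the bar settle the plate against the entry wall, then lift away.

carry_out(
  commands=[
    [0, 0, 0, 0, 0, -0.7, -0.65],
    [0, 0, 0, 0, 1, -1, -0.65],
    [0, 0, 0, 0, 2, -1, -0.65],
    [0, 0, 0, 0, 3, -1, -0.65],
    [0, 0, 0, 0, 4, -1.5, -0.65],
    [0, 0, 0, 0, 4.5, -2.5, -0.65],
    [0, 0, 0, 0, 4.5, -2.5, -0.65],
  ],
)

```text
time_s: 14.3
ee_pos: [530.6, 128.4, 70.4]
ee_rot: [180.0, -0.0, 2.1]
force: [0.2, -2.1, 1.5]
gripper_width: 16.0
gripper_force: 1.1
```

carry_out(
  commands=[
    [0, 0, 0, 0, 0.5, -2, -0.6],
    [0, 0, 0, 0, 0.5, -5, -0.6],
    [0, 0, 0, 0, 0.5, -10, -0.6],
    [0, 0, 0, 0, 0.5, -20, -0.6],
    [0, 0, 0, 0, 0.5, -50, -0.6],
    [0, 0, 0, 0, 0.5, -100, -0.6],
    [0, 0, 0, -50, 40, -120, -0.6],
    [0, 0, 0, -100, 80, -120, -0.6],
    [0, 0, 0, -130, 120, -120, -0.6],
    [0, 0, 0, -130, 160, -120, -0.6],
    [0, 0, 0, -130, 200, -120, -0.6],
    [0, 0, 0, -130, 200, -120, -0.6],
    [0, 0, 0, -130, 200, -120, -0.6],
  ],
)

```text
time_s: 15.6
ee_pos: [408.0, -77.2, 191.2]
ee_rot: [-180.0, -0.1, 1.9]
force: [0.1, 0.3, 1.0]
gripper_width: 18.3
gripper_force: 0.0
```

Run:
```python
from h import *
from workcell import grab_frame,state
f=grab_frame("scene")[:,:,::-1]; t=grab_frame("top")[:,:,::-1]
a=cv2.resize(f[140:220,250:355],None,fx=7,fy=7,interpolation=cv2.INTER_CUBIC)[:560,:400*2]
cv2.imwrite("pics/scene6.png",a)
a=cv2.resize(t[185:290,155:315],None,fx=5,fy=5,interpolation=cv2.INTER_CUBIC); cv2.imwrite("pics/top6.png",a)
```

```text
(no output)
```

View pics/scene6.png

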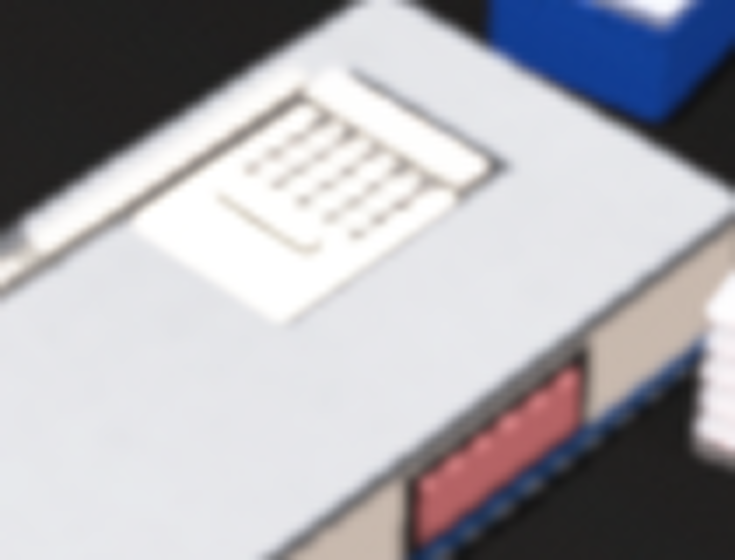

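The plate appears seated under the bar's lip, with its rear corners at (133,218) and (283,323) in the crop on the entry line. I'll confirm by pressing the ribbed-end margin with shut fingers, behind the rib, and feeling its height.

carry_out(
  commands=[
    [0, 0, 0, 40, -55, 0, -1],
    [0, 0, 0, 80, -110, 0, -1],
    [0, 0, 0, 110, -150, 0, -1],
    [0, 0, 0, 130, -179.5, 0, -1],
    [0, 0, 0, 130, -179.5, 0, -1],
    [0, 0, 0, 130, -179.5, 0, -1],
    [0, 0, 0, 130, -179.5, 40, -1],
    [0, 0, 0, 130, -179.5, 80, -1],
    [0, 0, 0, 130, -179.5, 108, -1],
    [0, 0, 0, 130, -179.5, 113, -1],
    [0, 0, 0, 130, -179.5, 115, -1],
    [0, 0, 0, 130, -179.5, 117, -1],
    [0, 0, 0, 130, -179.5, 118, -1],
    [0, 0, 0, 130, -179.5, 119, -1],
    [0, 0, 0, 130, -179.5, 119, -1],
  ],
)

```text
time_s: 17.2
ee_pos: [531.5, 108.0, 72.1]
ee_rot: [-180.0, -0.1, 2.1]
force: [-0.2, 1.1, -0.0]
gripper_width: 0.5
gripper_force: 0.0
```

carry_out(
  commands=[
    [0, 0, 0, 0, 0, 0.6, -1],
    [0, 0, 0, 0, 0, 1.2, -1],
    [0, 0, 0, 0, 0, 1.7, -1],
    [0, 0, 0, 0, 0, 2.2, -1],
    [0, 0, 0, 0, 0, 2.7, -1],
    [0, 0, 0, 0, 0, 2.7, -1],
  ],
)

```text
time_s: 17.8
ee_pos: [531.3, 108.0, 70.3]
ee_rot: [180.0, -0.0, 2.1]
force: [-3.5, -1.1, 11.4]
gripper_width: 0.4
gripper_force: 5.4
```

The margin is at z = 70.3 under 11 N, the same height as at mid-plate, so the plate is level and flush. Lift away.

carry_out(
  commands=[
    [0, 0, 0, 0, 0, -3, -1],
    [0, 0, 0, 0, 0, -20, -1],
    [0, 0, 0, 0, 0, -60, -1],
    [0, 0, 0, 0, 0, -110, -1],
    [0, 0, 0, -50, 40, -120, -1],
    [0, 0, 0, -100, 80, -120, -1],
    [0, 0, 0, -130, 120, -120, -1],
    [0, 0, 0, -130, 160, -120, -1],
    [0, 0, 0, -130, 170, -120, -1],
    [0, 0, 0, -130, 170, -120, -1],
    [0, 0, 0, -130, 170, -120, -1],
  ],
)

```text
time_s: 18.9
ee_pos: [407.6, -66.7, 188.7]
ee_rot: [-180.0, -0.0, 2.0]
force: [-0.3, 0.1, 1.2]
gripper_width: 0.7
gripper_force: 0.0
```

Run:
```python
from h import *
from workcell import grab_frame,state
np.set_printoptions(precision=1,suppress=True)
g=grab_frame("scene")[:,:,::-1]
a=cv2.resize(g[140:220,250:355],None,fx=7,fy=7,interpolation=cv2.INTER_CUBIC); b=cv2.imread("pics/scene6.png")
print("change since last view:",np.abs(a[60:340,120:520].astype(int)-b[60:340,120:520]).mean())
def back(n,p,z):
    K,d,Rc,t=C[n]; u=cv2.undistortPoints(np.array(p,float).reshape(-1,1,2),K,d)[:,0]
    r=np.c_[u,np.ones(len(u))]@Rc; o=-Rc.T@t; return o+r*((z-o[2])/r[:,2])[:,None]
P=np.array([250,140])+(np.array([(133,218),(283,323),(458,198)])+.5)/7-.5
print(R.from_euler('z',-92.1,degrees=True).apply(back("scene",P,69)-[532.3,92.4,0]))
```

```text
change since last view: 0.28236607142857145
[[  1.9  41.8  69. ]
 [ -0.7 -40.7  69. ]
 [ 95.8 -39.7  69. ]]
```

```bash
python3 -c "
from workcell import workorder
print(workorder.job_done())"
```

```text
the job is handed in; nothing more can be done
None
```

The aluminium plate sits level and flush in the bay, with its leading edge under the bar's lip and held by the bar; I handed the job in at about 19 s and touched nothing else on the bench.

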